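Load the spare cell from the blocked bench drawer into the charger

ROBOT

A 7-joint arm with a two-finger parallel gripper is mounted at the origin on a cart in front of the work surface, level with it; the furniture and walls round the work are solid. World frame = base frame: x ahead of the robot, y to its left, z up, the work surface at z = 0. Lengths are in m, angles in rad, forces in N, time in s.
With the tool pointing down it reaches from about 0.4 to 0.85 m from the base axis. Payload 10.4 kg.
Tool frame: the origin (TCP) lies at the very end of the fingers, on their centre line; the grasp point (between the pads) lies r.tcp_to_grasp behind it (r.tcp_to_grasp is the distance from the TCP to the grasp point, in m); z points along the fingers, y is the line along which they close (so a half turn about z gives the same grasp; the last joint's range is limited). The gripper opens to 87 mm and grips with 3 to 60 N. Pads are 19 mm wide; open, the fingers measure 117 mm over their backs; the gripper's body (75 mm by 190 mm) begins 51 mm behind the grasp point.
Start: joints at [1.12, 0.332, -0.065, 1.46, 0.022, 1.35, -0.088], TCP at [0.259, -0.569, 0.223] pointing down, gripper open.
Joint ranges: [-2.6, 2.6], [-0.5, 2.12], [-1.47, 1.34], [0.16, 2.42], [-1.27, 4.41], [0.06, 2.06], [-2.6, 2.6]. Speed limits (rad/s): [2.22, 2.22, 2.79, 2.79, 3.14, 3.14, 3.14].

INTERFACE

Orientations are given as a unit quaternion [x, y, z, w].
In Python, from bench import monitor, cams, ticket, r gives the robot as it stands.
- The arm moves only by the shell command python3 -m crank 'ROWS' [OPENING] [FORCE]. ROWS is a JSON object whose one key "steps" holds a list of rows, each a list of 2 entries, a list of its own where there are three numbers: the shift along the world's x, y, z in units of 25 mm (1.0 is 25 mm), then the turn, a rotation vector about the world's x, y, z in units of 5 degrees (1.0 is 5 degrees). In form: {"steps": [[[x, y, z], [ax, ay, az]], ...]}. A call has 1 to 10 rows; each row shifts and turns the commanded pose from where the row before left it; what a row does not reach is not made up. A row lasts 1/12 s, in which the tool goes at most 41.7 mm and 7.16 degrees, less where a joint would pass 70% of its speed; a pose out of reach is approached as far as the arm can. A call is refused whole if a number of a shift passes 1 or a number of a turn 1, either way. A call with a gripper value outside its range is refused whole. OPENING is the finger opening in mm, from 0 to 87, set as the call begins (- or left out, the last holds). The fingers move at their own pace and stop on an object; FORCE is the grip in N (left out, the last holds). Time passes only in rows, so rows that do not move let the fingers close. It gives the time, the measured TCP pose, the force, the opening and the grip force at its end, in the units of the state.
- monitor.read_state(): the state, without advancing time (a new reading comes with each control period).
- cams.camera(name): name is "side" or "top"; returns a dict with "pixels" (480x640x3 uint8, blue, green, red), "z_map" (480x640 float32, m along the optical axis (not along the pixel's ray), 0 where there is no reading), "vfov" (degrees; the focal length in pixels is half the picture's height over the tangent of half this angle, whatever the lens; pixels are square), "cx", "cy" (the principal point, pixels), "k1" (the pictures are not rectified: a ray, as slopes to the right and down, at radius r is drawn at 1 + k1 r^2 times it, then the intrinsics apply), "T" (4x4, takes a point from camera to world coordinates). Camera axes: x right, y up, looking along -z (the intrinsics and any distortion apply to the point x, -y, -z); pixel columns grow to the right and rows downward; lengths in m; the calibration is good to about 2 mm. A picture is of the moment at which its call begins.
- ticket.close_job(): hands the job in; it is judged then, once.
The state is a dict: "time": time; "joint_positions": joint angles; "joint_vel": joint speeds; "joint_torque": joint torques, N m; "ee_pos": TCP position; "eef_rot": TCP orientation; "ft_force": force on the tool from outside, world axes, zero at the start; "torque": the same for the moment, N m; "width": finger opening in m; "grip_force": force on a finger pad.
Only numpy, scipy, OpenCV 4.12 (cv2) and the standard library are available. Lean on these libraries where they do the work, as an engineer would, in place of code of your own. Each camera call takes 0.05 s, during which the arm holds its last target. There are 200 camera calls.

TASK

Load the spare battery cell from the bench drawer into the empty bay of the charger, the same way round as the cell already in it. The stapler and the remote control lie where the drawer has to come out, so first set both aside on the free table to the left of them, and do not push them along with the drawer. When the cell is in, shut the drawer fully, lay the stapler and the remote back where and as they lay, and leave the two rolls of tape alone.

Things in the scene. Friction and masses are not known exactly. Their poses are not given: they have to be found in the camera images.
- drawer_case: Bench drawer unit fixed to the table: grey steel case 170 deep (x) x 176 wide (y) x 60 high with a clear acrylic top through which the cell is seen. Origin: centre of its underside. x points to its back, -x out of its front, where the drawer slides out; z up.
- drawer (a joint): How far the drawer is out of the case along the case's -x, in m: 0 shut, 0.11 fully out; it stays where left (friction about 1.2 N). Its front panel, 176 wide, lower edge 4 above the table, sweeps the table before the case. Inside 157 wide, 150 long, black floor 9 above the table, walls up to 42.
- handle (a point): Grip point on the drawer's handle, moving with it: middle of a level dark steel bar, 100 long, about 10 thick, along the case's y, 35 in front of the front panel and 36 above the table, 25 or more free behind it. Axes as the case's. Pinch it from above, fingers closing along the case's x.
- stapler: Loose desk stapler, dark red over black, 34 wide (its x), 148 long (its y), 52 high, about 0.26 kg. Origin: centre of its underside; z up. Lies before the drawer, length roughly along the case's x; grip it across its width (arm 26 wide, from 27 to 53 high; foot 34 wide, up to 9 high).
- remote: Loose black remote control, 173 long (its x), 45 wide (its y), 19 high, about 0.11 kg. Origin: centre of its underside; z up. Lies flat before the drawer, length roughly along the case's x; grip it across the 45.
- cell: Loose AA cell, green with a white end, 50 long (its y), 16 thick, lying in the drawer along the case's x between four lips (5 high, near its ends; the middle 34 of its sides is free, with 60 of room each side). Origin: under it, mid length. The + (button, all green) end is at its -y, the white end (at +y) is minus. It clears the case once the drawer is 0.08 m out.
- charger: Black in-line charger fixed to the table, 156 long (its x), 44 wide (its y), base 14 high. Origin: centre of its underside, between its two bays, one behind the other along x: the one at +x holds a red cell that stays, the one at -x is empty. In both the + end belongs at the +x end (brass disc), the minus end at the coil spring.
- bay (a point): Middle of the floor of the empty bay, 14 above the table, 36 from the charger's origin along its -x; axes as the charger's. 62 long between end walls 14 high; the cell lies along x between four sloping side lips 5 high near its ends; the middle 34 is open at both sides for the fingers. A seated cell's origin is within 2 of this point in height.
- tape_clear: Bystander: tall roll of brown packing tape lying at the back, 93 across, 48 high; origin under its middle.
- tape_masking: Bystander: flat wide roll of masking tape lying at the front left, 100 across, 25 high; origin under its middle. The table between it and the two things before the drawer, in front of the charger, is always free: world x from 0.31 to 0.49 m, y from 0.26 to 0.43 m.

How it is judged:
By the outcome, as a careful person would: the job done as asked, in the order asked, and still so for the second after the job is handed in, with the robot touching nothing.
It also fails if it takes over 144 s, if anything falls off the work surface, if the arm or the gripper's body presses on something with over 40 N, if the wrist force passes 120 N, or if a joint passes its speed limit or range.

## Working session

There is one attempt and no reset: what is moved stays moved. The work goes in short steps, Python scripts to look and compute and a shell command to move; the robot and the scene stay as the last step left them, time stands still between calls to the robot, and variables do not carry over. Pictures are saved under pics/ and viewed, at most 14 in all, crops included, and the job is handed in when it is done.

```bash
mkdir -p pics; ls
cat > h.py <<'E'
import numpy as np, cv2
from bench import monitor, cams, ticket, r
def grab(n, name=None):
    c=cams.camera(n)
    if name: cv2.imwrite(f'pics/{name}.png', np.asarray(c['pixels']))
    np.save(f'pics/{n}.npy', c, allow_pickle=True)
    return c
def load(n): return np.load(f'pics/{n}.npy',allow_pickle=True).item()
def K(c):
    f=240/np.tan(np.radians(c['vfov'])/2); return np.array([[f,0,c['cx']],[0,f,c['cy']],[0,0,1]])
def rays(c,uv):
    uv=np.asarray(uv,float).reshape(-1,1,2)
    d=np.array([c['k1'],0,0,0,0.])
    s=cv2.undistortPoints(uv,K(c),d).reshape(-1,2)
    T=np.asarray(c['T']); dirs=np.c_[s[:,0],-s[:,1],-np.ones(len(s))]@T[:3,:3].T
    return T[:3,3],dirs
def plane(c,uv,z):
    o,d=rays(c,uv); return o+d*((z-o[2])/d[:,2])[:,None]
def depth(c,uv):
    o,d=rays(c,uv); uv=np.asarray(uv).reshape(-1,2).astype(int)
    return o+d*c['z_map'][uv[:,1],uv[:,0]][:,None]
E
python3 - <<'E'
from h import *
for n in ['top','side']:
    c=grab(n,n+'0'); print(n,c['vfov'],c['cx'],c['cy'],c['k1'],np.round(c['T'],3).tolist())
s=monitor.read_state(); print(s, r.tcp_to_grasp)
E
```

```text
pics
top 57.85447064896215 314.59640134920227 244.9711047377998 -0.09806869498577922 [[-0.023, 0.975, -0.222, 0.346], [-1.0, -0.021, 0.008, 0.281], [0.003, 0.222, 0.975, 0.986], [0.0, 0.0, 0.0, 1.0]]
side 56.713613457744664 308.24589565611524 237.56375279586044 -0.10952881342427535 [[0.997, 0.043, -0.072, 0.512], [-0.083, 0.435, -0.897, -0.478], [-0.008, 0.9, 0.437, 0.436], [0.0, 0.0, 0.0, 1.0]]
{'time': 0.1, 'joint_positions': array([ 1.12037317,  0.33280346, -0.06469496,  1.46085355,  0.02159622,
        1.34992313, -0.08851499]), 'joint_vel': array([-0.00013882, -0.00340665, -0.00141447, -0.0017076 , -0.00057016,
       -0.00019812,  0.00054405]), 'joint_torque': array([ 1.56967431e-03, -6.24545360e+01,  2.44027690e-02, -3.90710557e+01,
       -6.16540667e-02,  3.66994506e-02,  1.03160853e-04]), 'ee_pos': array([ 0.25915473, -0.56834999,  0.22183856]), 'eef_rot': array([ 9.77207977e-01,  2.12283186e-01, -1.65086120e-04, -6.24678994e-04]), 'ft_force': array([-1.15865769, -0.98882622,  0.14948433]), 'torque': array([ 0.00144409, -0.02324184,  0.05646545]), 'grip_force': 0.0, 'width': 0.08691745030653884} 0.0187
```

View pics/top0.png

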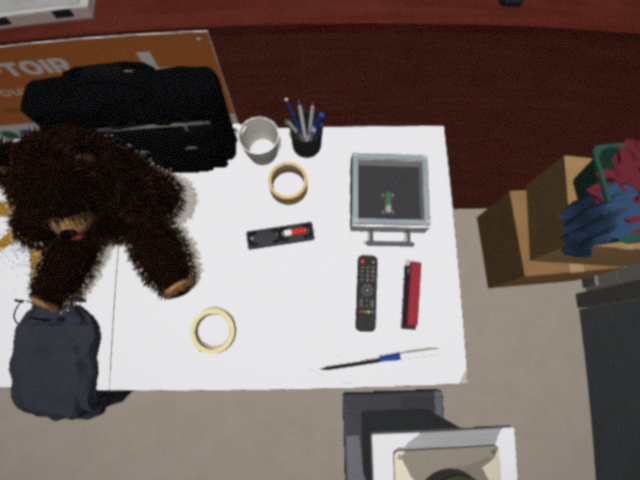

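View pics/side0.png

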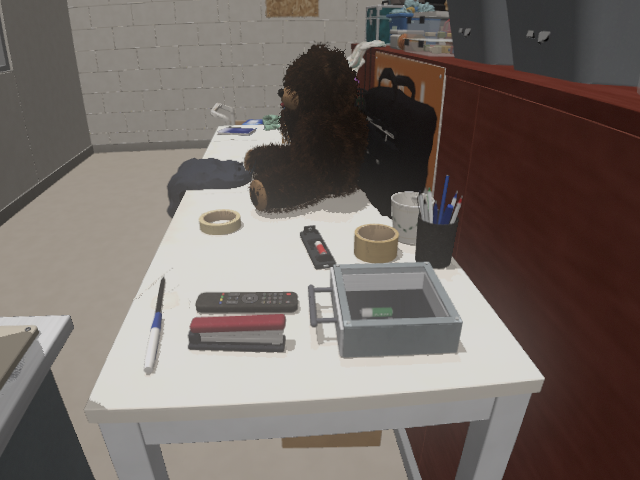

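Top: drawer case about (390,192), handle bar y≈238, remote (367,293), stapler (412,295), charger (280,235) with the empty bay left and red cell right, cell (388,202), white end toward the handle. Side: all visible as well, with the cell's white end left (365,313). A pen lies in front.

```bash
cat > m.py <<'E'
from h import *
def blob(c,lo,hi,box,inv=False):
    x0,y0,x1,y1=box
    hsv=cv2.cvtColor(np.asarray(c['pixels']),cv2.COLOR_BGR2HSV)
    m=cv2.inRange(hsv,np.array(lo),np.array(hi)); z=np.zeros_like(m); z[y0:y1,x0:x1]=m[y0:y1,x0:x1]
    n,l,s,ce=cv2.connectedComponentsWithStats(z); 
    if n<2: return None
    k=1+np.argmax(s[1:,4]); ys,xs=np.where(l==k); return np.c_[xs,ys]
def rect(P):
    """min-area rect of world xy points -> centre, long axis angle deg, sizes mm"""
    (cx,cy),(w,h),a=cv2.minAreaRect((P[:,:2]*1000).astype(np.float32))
    if w<h: a+=90; w,h=h,w
    return np.round([cx,cy],1),round((a+90)%180-90,1),np.round([w,h],1)
def tri(a,ua,b,ub):
    o1,d1=rays(a,ua);o2,d2=rays(b,ub)
    d1=d1[0]/np.linalg.norm(d1[0]);d2=d2[0]/np.linalg.norm(d2[0])
    t=np.linalg.lstsq(np.c_[d1,-d2],o2-o1,rcond=None)[0]
    p,q=o1+d1*t[0],o2+d2*t[1]; return np.round((p+q)/2,4),round(np.linalg.norm(p-q),4)
E
python3 - <<'E'
from m import *
t=load('top'); s=load('side')
D=lambda c,p:np.round(np.median(depth(c,p),0),4)
red=blob(t,(165,80,40),(180,255,255),(400,250,430,340)); 
print('stapler red',len(red),rect(plane(t,red,.053)),D(t,red))
rs=blob(s,(165,80,30),(180,255,255),(180,305,295,340)); print(' side',D(s,rs),'tri',tri(t,red.mean(0),s,rs.mean(0)), rs.min(0),rs.max(0))
al=blob(t,(0,0,0),(180,255,110),(398,250,430,340)); print('stapler all z.01',rect(plane(t,al,.005)))
rm=blob(t,(0,0,0),(180,255,110),(350,250,384,340)); print('remote',len(rm),rect(plane(t,rm,.017)),D(t,rm))
rms=blob(s,(0,0,0),(180,255,90),(190,285,302,314)); print(' side',rect(plane(s,rms,.017)),D(s,rms),tri(t,rm.mean(0),s,rms.mean(0)))
ch=blob(t,(0,0,0),(180,255,100),(240,215,320,255)); print('charger',len(ch),rect(plane(t,ch,.014)),D(t,ch))
rc=blob(t,(0,120,120),(8,255,255),(240,215,320,255)); 
if rc is not None: print('redcell',len(rc),rect(plane(t,rc,.024)),D(t,rc))
rcs=blob(s,(0,120,90),(8,255,255),(295,220,340,275)); print(' side',len(rcs),D(s,rcs),tri(t,rc.mean(0),s,rcs.mean(0)))
g=blob(t,(50,60,30),(85,255,255),(375,185,405,216)); print('green',len(g),rect(plane(t,g,.017)),D(t,g))
gs=blob(s,(50,60,30),(85,255,255),(355,300,400,325)); print(' side',len(gs),D(s,gs),tri(t,g.mean(0),s,gs.mean(0)))
# handle
hb=blob(t,(0,0,0),(180,255,150),(362,232,418,248)); print('handle',rect(plane(t,hb,.04)),D(t,hb),hb.min(0),hb.max(0))
for n,b in (('mask',(180,300,245,360)),('clear',(262,155,312,205))):
    x=blob(t,(10,60,60),(35,255,255),b); print(n,rect(plane(t,x,.025 if n=='mask' else .048)))
# case outline
im=np.asarray(t['pixels']); 
cs=blob(t,(0,0,0),(180,255,190),(342,145,440,231)); print('case',rect(plane(t,cs,.06)),cs.min(0),cs.max(0))
def up(c,b,k,n):
    x0,y0,x1,y1=b; cv2.imwrite(f'pics/{n}.png',cv2.resize(np.asarray(c['pixels'])[y0:y1,x0:x1],None,fx=k,fy=k,interpolation=cv2.INTER_CUBIC))
up(t,(235,140,445,340),3,'topcrop'); up(s,(180,220,470,360),2.7,'sidecrop')
E
```

```text
stapler red 751 (array([446. ,  64.1]), -7.5, array([140.3,  26.5])) [0.4447 0.0621 0.0468]
 side [0.4519 0.0537 0.0467] tri (array([0.4478, 0.0615, 0.0407]), np.float64(0.005)) [190 314] [284 328]
stapler all z.01 (array([445.9,  63.4]), -3.4, array([143.8,  27.1]))
remote 1340 (array([455.4, 159.7]), -4.4, array([167.6,  42.6])) [0.4536 0.1596 0.0174]
 side (array([456.8, 144.4]), -3.5, array([166.5,  49.6])) [0.4716 0.1388 0.0135] (array([ 0.4609,  0.1582, -0.001 ]), np.float64(0.011))
charger 904 (array([592.3, 352.1]), -82.5, array([150.4,  39.7])) [0.5883 0.3635 0.0149]
redcell 81 (array([599.9, 309.1]), -81.5, array([31.2, 15.2])) [0.5981 0.3096 0.0283]
 side 41 [0.5987 0.3091 0.0285] (array([0.5987, 0.3091, 0.0284]), np.float64(0.0004))
green 59 (array([677.8,  97.7]), -1.0, array([27.3, 11.9])) [0.6632 0.105  0.0577]
 side 54 [0.6637 0.0459 0.0571] (array([0.6775, 0.0977, 0.0194]), np.float64(0.0014))
handle (array([572.8, 104.3]), 88.7, array([106.1,  30.2])) [0.5633 0.1063 0.0403] [366 232] [413 245]
mask (array([378.2, 500.7]), -89.4, array([95.2, 93.5]))
clear (array([708.7, 331.9]), -1.0, array([100.3,  85.4]))
case (array([677.7, 102.2]), -2.4, array([184.6, 180.8])) [349 153] [429 230]
```

View pics/topcrop.png

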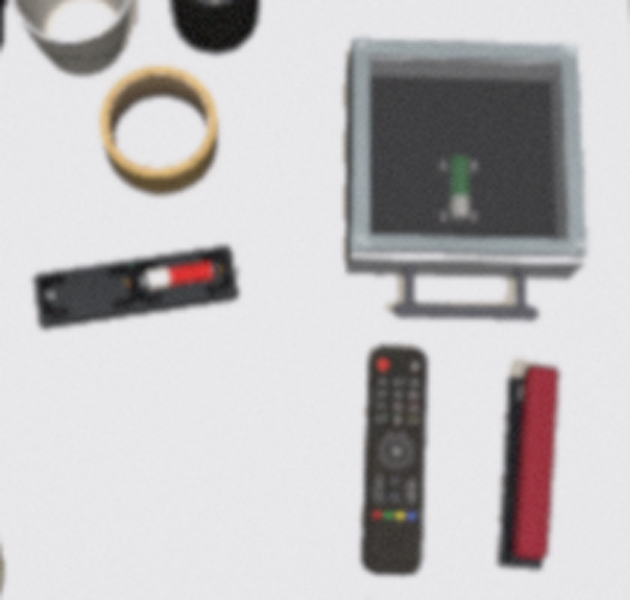

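View pics/sidecrop.png

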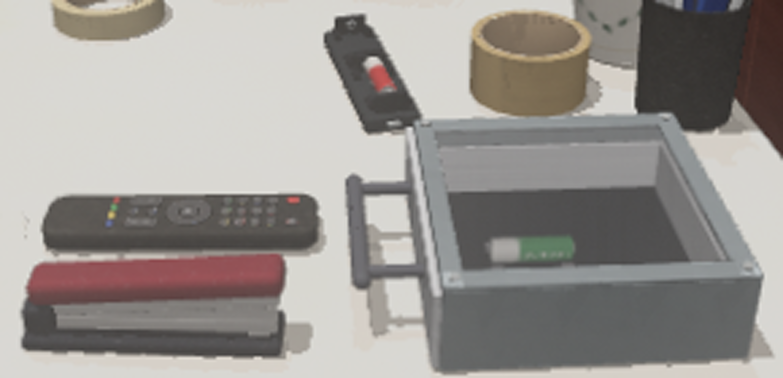

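Crop confirms: cell + (green) toward the drawer's back, red cell's + toward world −y, and the empty bay on the +y side. Refining angles.

Run:
```python
from m import *
t=load('top'); s=load('side')
def fl(P):
    v=cv2.fitLine((P[:,:2]*1000).astype(np.float32),cv2.DIST_HUBER,0,.01,.01).ravel(); a=np.degrees(np.arctan2(v[1],v[0])); return round((a+90)%180-90,2),np.round(v[2:],1)
red=blob(t,(165,80,40),(180,255,255),(400,250,430,340)); print('st',fl(plane(t,red,.05)))
# top face of red via depth
P=depth(t,red); P=P[P[:,2]>.044]; print(' topface',len(P),fl(P),rect(P),np.round(P.max(0),3))
for side,f in(('L',np.min),('R',np.max)):
    E=np.array([[f(red[red[:,1]==y,0]),y] for y in np.unique(red[:,1])[4:-4]]); print(side,fl(plane(t,E,.05)))
rs=blob(s,(165,80,30),(180,255,255),(180,305,295,340)); E=np.array([[x,rs[rs[:,0]==x,1].min()] for x in np.unique(rs[:,0])[5:-5]]); print('st side top edge',fl(plane(s,E,.052)))
rm=blob(t,(0,0,0),(180,255,110),(350,250,384,340)); print('rm',fl(plane(t,rm,.017)))
for side,f in(('L',np.min),('R',np.max)):
    E=np.array([[f(rm[rm[:,1]==y,0]),y] for y in np.unique(rm[:,1])[8:-8]]); print(side,fl(plane(t,E,.015)))
print('ext',np.round(plane(t,[rm[rm[:,1].argmin()],rm[rm[:,1].argmax()]],.012),4).tolist())
# height of remote: same corner-ish features in both: depth profile
P=depth(t,rm); print('rm z pct',np.percentile(P[:,2],[10,50,90]))
ch=blob(t,(0,0,0),(180,255,100),(240,215,320,255))
for side,f in(('U',np.min),('D',np.max)):
    E=np.array([[x,f(ch[ch[:,0]==x,1])] for x in np.unique(ch[:,0])[6:-6]]); print('ch',side,fl(plane(t,E,.014)))
for x in ('min','max'):
    pass
print('ch ext', [np.round(plane(t,[[u,np.median(ch[ch[:,0]==u,1])]],.014)[0],4).tolist() for u in (ch[:,0].min(),ch[:,0].max())])
P=depth(t,ch); print('ch z',np.percentile(P[:,2],[10,50,90]))
for d,n in ((t,'top'),(s,'side')):
    pass
print('handle ends top z.041', np.round(plane(t,[[235+392/3,140+311/3],[235+537/3,140+313/3]],.038),4).tolist())
print('handle tri', tri(t,[235+392/3,140+311/3],s,[180+353/2.7,220+183/2.7]), tri(t,[235+537/3,140+313/3],s,[180+360/2.7,220+282/2.7]))
```

```text
st (np.float32(-7.92), array([445.1,  63.2], dtype=float32))
 topface 554 (np.float32(-6.57), array([454.6,  59.8], dtype=float32)) (array([392.7, 134.1]), -52.5, array([289.5, 104.5])) [0.516 0.281 0.986]
L (np.float32(-7.95), array([445.3,  75.2], dtype=float32))
R (np.float32(-7.49), array([448.8,  50.8], dtype=float32))
st side top edge (np.float32(-0.36), array([449.9,  59.4], dtype=float32))
rm (np.float32(-5.44), array([454.1, 159.6], dtype=float32))
L (np.float32(-4.73), array([455.4, 179.6], dtype=float32))
R (np.float32(-5.14), array([476.9, 137.4], dtype=float32))
ext [[0.5397, 0.1669, 0.012], [0.3728, 0.1765, 0.012]]
rm z pct [0.01515894 0.01743268 0.01973273]
ch U (np.float32(-82.33), array([611.1, 351.9], dtype=float32))
ch D (np.float32(-82.34), array([573.5, 351.6], dtype=float32))
ch ext [[0.5969, 0.4283, 0.014], [0.5875, 0.2758, 0.014]]
ch z [0.01190033 0.0149421  0.0253885 ]
handle ends top z.041 [[0.5624, 0.1581, 0.038], [0.5585, 0.0489, 0.038]]
handle tri (array([0.565 , 0.1574, 0.0322]), np.float64(0.0023)) (array([0.5595, 0.0488, 0.0375]), np.float64(0.0017))
```

```bash
python3 -m crank '{"steps":[[[0,1,0],[0,0,1]],[[0,1,0],[0,0,1]],[[0,1,0],[0,0,1]],[[0,1,0],[0,0,1]],[[0,1,0],[0,0,1]],[[0.5,1,0],[0,0,1]],[[0.5,1,0],[0,0,1]],[[0.5,1,0],[0,0,1]],[[0.5,1,0],[0,0,1]],[[0.5,1,0],[0,0,1]]]}' 87 20
```

```text
time: 0.93
ee_pos: [0.322, -0.3173, 0.2224]
eef_rot: [0.795, 0.607, -0.0, -0.0]
ft_force: [0.2, 0.3, -1.0]
width: 0.0868
grip_force: 0.0
```

```bash
python3 -m crank '{"steps":[[[0.25,0.76,-0.1],[0,0,0.985]],[[0.25,0.76,-0.1],[0,0,0.985]],[[0.25,0.76,-0.1],[0,0,0.985]],[[0.25,0.76,-0.1],[0,0,0.985]],[[0.25,0.76,-0.1],[0,0,0.985]],[[0.25,0.76,-0.1],[0,0,0.985]],[[0.25,0.76,-0.1],[0,0,0.985]],[[0.25,0.76,-0.1],[0,0,0.985]],[[0.25,0.76,-0.1],[0,0,0.985]],[[0.25,0.76,-0.1],[0,0,0.985]]]}' 62 20
python3 -m crank '{"steps":[[[0.25,0.76,-0.3],[0,0,0.985]],[[0.25,0.76,-0.3],[0,0,0.985]],[[0.25,0.76,-0.3],[0,0,0.985]],[[0.25,0.76,-0.3],[0,0,0.985]],[[0.25,0.76,-0.3],[0,0,0.985]],[[0.25,0.76,-0.3],[0,0,0.985]],[[0.25,0.76,-0.3],[0,0,0.985]],[[0.25,0.76,-0.3],[0,0,0.985]],[[0.25,0.76,-0.3],[0,0,0.985]],[[0.25,0.76,-0.3],[0,0,0.985]]]}'
python3 -m crank '{"steps":[[[0,0,0],[0,0,0]],[[0,0,0],[0,0,0]],[[0,0,0],[0,0,0]]]}'
python3 -c "
from bench import monitor;print(monitor.read_state()['joint_positions'].round(2))"
```

```text
time: 1.77
ee_pos: [0.3843, -0.1277, 0.1973]
eef_rot: [0.469, 0.883, -0.0, -0.0]
ft_force: [0.2, 0.5, 0.2]
width: 0.0625
grip_force: 0.0
time: 2.6
ee_pos: [0.4468, 0.0622, 0.1221]
eef_rot: [0.059, 0.998, 0.0, -0.0]
ft_force: [1.1, -0.1, 0.3]
width: 0.0619
grip_force: 0.0
time: 2.85
ee_pos: [0.4466, 0.0607, 0.1225]
eef_rot: [0.062, 0.998, -0.0, -0.0]
ft_force: [-0.5, -1.0, -0.6]
width: 0.062
grip_force: 0.0
[ 0.5   0.09 -0.75  1.99  0.07  1.08  1.16]
```

```bash
python3 -m crank '{"steps":[[[0,0.07,-0.8],[0,0,0]],[[0,0,-0.8],[0,0,0]],[[0,0,-0.8],[0,0,0]],[[0,0,-0.8],[0,0,0]],[[0,0,-0.6],[0,0,0]],[[0,0,-0.26],[0,0,0]],[[0,0,0],[0,0,0]],[[0,0,0],[0,0,0]]]}' 62 25
python3 -m crank '{"steps":[[[0,0,0],[0,0,0]],[[0,0,0],[0,0,0]],[[0,0,0],[0,0,0]],[[0,0,0],[0,0,0]],[[0,0,0],[0,0,0]],[[0,0,0],[0,0,0]],[[0,0,0],[0,0,0]],[[0,0,0],[0,0,0]]]}' 10 25
```

```text
time: 3.52
ee_pos: [0.4471, 0.0626, 0.0216]
eef_rot: [0.062, 0.998, -0.0, 0.0]
ft_force: [0.8, -0.1, 0.3]
width: 0.0618
grip_force: 0.0
time: 4.18
ee_pos: [0.447, 0.0626, 0.0212]
eef_rot: [0.061, 0.998, -0.0, 0.0]
ft_force: [-0.3, -3.6, 3.9]
width: 0.0264
grip_force: 24.6
```

```bash
python3 -m crank '{"steps":[[[0,0,0.5],[0,0,0]],[[0,0,0.8],[0,0,0]],[[0,0,0.9],[0,0,0]],[[0,0,0.5],[0,0,0]],[[0,0.4,0.3],[0,0,0]],[[-0.1,0.8,0],[0,0,0]],[[-0.1,0.8,0],[0,0,0]],[[-0.1,0.8,0],[0,0,0]],[[-0.1,0.8,0],[0,0,0]],[[-0.1,0.8,0],[0,0,0]]]}'
python3 -m crank '{"steps":[[[-0.1,0.9,0],[0,0,0]],[[-0.1,0.9,0],[0,0,0]],[[-0.1,0.9,0],[0,0,0]],[[-0.1,0.9,0],[0,0,0]],[[-0.1,0.9,0],[0,0,0]],[[-0.1,0.9,0],[0,0,0]],[[-0.1,0.9,0],[0,0,0]],[[-0.1,0.9,0],[0,0,0]],[[-0.1,0.9,0],[0,0,0]],[[-0.1,0.6,0],[0,0,0]]]}'
python3 -m crank '{"steps":[[[0,0,-0.4],[0,0,0]],[[0,0,-0.7],[0,0,0]],[[0,0,-0.7],[0,0,0]],[[0,0,-0.5],[0,0,0]],[[0,0,-0.4],[0,0,0]],[[0,0,0],[0,0,0]],[[0,0,0],[0,0,0]]]}'
```

```text
time: 5.02
ee_pos: [0.4333, 0.1748, 0.0954]
eef_rot: [0.061, 0.998, 0.0, -0.001]
ft_force: [-0.4, -0.1, -3.3]
width: 0.0257
grip_force: 24.5
time: 5.85
ee_pos: [0.4074, 0.3934, 0.0952]
eef_rot: [0.06, 0.998, 0.0, -0.001]
ft_force: [0.0, -0.3, -3.1]
width: 0.0257
grip_force: 24.5
time: 6.43
ee_pos: [0.409, 0.3905, 0.0283]
eef_rot: [0.061, 0.998, -0.0, -0.0]
ft_force: [1.0, 0.2, -2.4]
width: 0.026
grip_force: 24.5
```

Down the remaining 7 mm, release, rise, and check.

```bash
python3 -m crank '{"steps":[[[0,0,-0.15],[0,0,0]],[[0,0,-0.1],[0,0,0]],[[0,0,-0.02],[0,0,0]],[[0,0,0],[0,0,0]]]}'
python3 -m crank '{"steps":[[[0,0,0],[0,0,0]],[[0,0,0],[0,0,0]],[[0,0,0],[0,0,0]],[[0,0,0.5],[0,0,0]],[[0,0,0.8],[0,0,0]],[[0,0,0.9],[0,0,0]],[[0,0,0.9],[0,0,0]],[[0,0,0.8],[0,0,0]],[[0,0,0],[0,0,0]]]}' 60 20
python3 - <<'E'
from h import *
c=grab('top','top1')
E
```

```text
time: 6.77
ee_pos: [0.4094, 0.3906, 0.022]
eef_rot: [0.061, 0.998, 0.0, 0.0]
ft_force: [0.4, 0.5, -3.0]
width: 0.0261
grip_force: 24.5
time: 7.52
ee_pos: [0.4106, 0.3927, 0.1246]
eef_rot: [0.061, 0.998, 0.002, 0.002]
ft_force: [0.1, 0.8, 0.1]
width: 0.0596
grip_force: 0.0
```

View pics/top1.png

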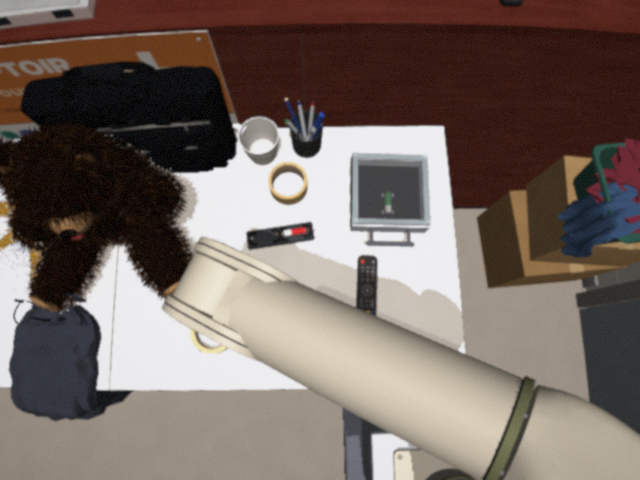

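The stapler is set down beneath the gripper (hidden by the arm); remote (367,285) undisturbed.

```bash
python3 -m crank '{"steps":[[[0.17,-0.9,0],[0,0,0.04]],[[0.17,-0.9,0],[0,0,0.04]],[[0.17,-0.9,0],[0,0,0.04]],[[0.17,-0.9,0],[0,0,0.04]],[[0.17,-0.9,0],[0,0,0.04]],[[0.17,-0.9,0],[0,0,0.04]],[[0.17,-0.9,0],[0,0,0.04]],[[0.17,-0.9,0],[0,0,0.04]],[[0.17,-0.9,0],[0,0,0.04]],[[0.23,-1,-0.5],[0,0,0.04]]]}' 75 20
python3 -m crank '{"steps":[[[0,-0.2,-0.5],[0,0,0]],[[0,0,-0.5],[0,0,0]],[[0,0,-0.5],[0,0,0]],[[0,0,0],[0,0,0]],[[0,0,0],[0,0,0]]]}'
```

```text
time: 8.4
ee_pos: [0.4541, 0.1629, 0.1084]
eef_rot: [0.043, 0.999, 0.0, 0.001]
ft_force: [0.5, 0.4, -0.4]
width: 0.0749
grip_force: 0.0
time: 8.82
ee_pos: [0.4524, 0.1593, 0.0688]
eef_rot: [0.042, 0.999, 0.0, -0.001]
ft_force: [0.0, 1.0, 0.8]
width: 0.0748
grip_force: 0.0
```

```bash
python3 -m crank '{"steps":[[[0.05,0,-0.6],[0,0,0]],[[0,0,-0.7],[0,0,0]],[[0,0,-0.6],[0,0,0]],[[0,0,-0.4],[0,0,0]],[[0,0,-0.22],[0,0,0]],[[0,0,0],[0,0,0]],[[0,0,0],[0,0,0]]]}'
python3 -m crank '{"steps":[[[0,0,0],[0,0,0]],[[0,0,0],[0,0,0]],[[0,0,0],[0,0,0]],[[0,0,0],[0,0,0]],[[0,0,0],[0,0,0]],[[0,0,0],[0,0,0]],[[0,0,0],[0,0,0]]]}' 30 15
```

```text
time: 9.4
ee_pos: [0.4548, 0.1586, 0.0068]
eef_rot: [0.043, 0.999, 0.0, 0.0]
ft_force: [0.5, -0.1, 0.2]
width: 0.0748
grip_force: 0.0
time: 9.98
ee_pos: [0.4547, 0.1581, 0.0065]
eef_rot: [0.044, 0.999, 0.0, 0.0]
ft_force: [-0.1, -0.3, 2.6]
width: 0.0447
grip_force: 15.0
```

```bash
python3 -m crank '{"steps":[[[0,0,0.4],[0,0,0]],[[0,0,0.6],[0,0,0]],[[-0.2,0.5,0.5],[0,0,0]],[[-0.2,0.8,0],[0,0,0]],[[-0.3,0.8,0],[0,0,0]],[[-0.3,0.9,0],[0,0,0]],[[-0.3,0.9,0],[0,0,0]],[[-0.3,0.9,0],[0,0,0]],[[-0.2,0.6,0],[0,0,0]],[[0,0.3,0],[0,0,0]]]}'
python3 -m crank '{"steps":[[[0,0,-0.5],[0,0,0]],[[0,0,-0.5],[0,0,0]],[[0,0,-0.3],[0,0,0]],[[0,0,-0.15],[0,0,0]],[[0,0,0],[0,0,0]],[[0,0,0],[0,0,0]],[[0,0,0],[0,0,0]]]}'
```

```text
time: 10.82
ee_pos: [0.4076, 0.3039, 0.0448]
eef_rot: [0.042, 0.999, 0.001, 0.0]
ft_force: [-0.2, 0.2, -0.6]
width: 0.0446
grip_force: 15.0
time: 11.4
ee_pos: [0.4097, 0.3, 0.0073]
eef_rot: [0.044, 0.999, -0.0, -0.0]
ft_force: [-0.3, -0.2, -0.5]
width: 0.0447
grip_force: 15.0
```

```bash
python3 -m crank '{"steps":[[[0,0,-0.03],[0,0,0]],[[0,0,0],[0,0,0]],[[0,0,0],[0,0,0]],[[0,0,0],[0,0,0]],[[0,0,0.5],[0,0,0]],[[0,0,0.8],[0,0,0]],[[0,0,0.9],[0,0,0]],[[0,0,0.9],[0,0,0]],[[0,0,0.9],[0,0,0]],[[0,0,1],[0,0,0]]]}' 60 20
python3 -m crank '{"steps":[[[0.3,-0.4,0],[0,0,-0.97]],[[0.3,-0.4,0],[0,0,-0.97]],[[0.3,-0.4,0],[0,0,-0.97]],[[0.3,-0.4,0],[0,0,-0.97]],[[0.3,-0.4,0],[0,0,-0.97]],[[0.3,-0.4,0],[0,0,-0.97]],[[0.3,-0.4,0],[0,0,-0.97]],[[0.3,-0.4,0],[0,0,-0.97]],[[0.3,-0.4,0],[0,0,-0.97]]]}' 40
python3 -m crank '{"steps":[[[0.37,-0.47,0],[0,0,-0.97]],[[0.37,-0.47,0],[0,0,-0.97]],[[0.37,-0.47,0],[0,0,-0.97]],[[0.37,-0.47,0],[0,0,-0.97]],[[0.37,-0.47,0],[0,0,-0.97]],[[0.37,-0.47,0],[0,0,-0.97]],[[0.37,-0.47,0],[0,0,-0.97]],[[0.37,-0.47,0],[0,0,-0.97]],[[0.37,-0.47,0],[0,0,-0.97]],[[0,0,0],[0,0,0]]]}' 26
python3 -m crank '{"steps":[[[0,0,0],[0,0,0]],[[0,0,0],[0,0,0]]]}'
python3 - <<'E'
from h import *
c=grab('top','top2');c=grab('side','side2')
E
```

```text
time: 12.23
ee_pos: [0.4091, 0.3006, 0.1336]
eef_rot: [0.043, 0.999, 0.0, -0.0]
ft_force: [0.3, -0.7, -0.8]
width: 0.0602
grip_force: 0.0
time: 12.98
ee_pos: [0.4773, 0.2104, 0.1329]
eef_rot: [0.413, 0.911, 0.0, 0.0]
ft_force: [-0.5, 0.4, -0.6]
width: 0.0399
grip_force: 0.0
time: 13.82
ee_pos: [0.5619, 0.1021, 0.1327]
eef_rot: [0.724, 0.69, 0.0, 0.001]
ft_force: [-0.1, -0.2, 0.1]
width: 0.026
grip_force: 0.0
time: 13.98
ee_pos: [0.5598, 0.1059, 0.1324]
eef_rot: [0.72, 0.694, 0.0, -0.0]
ft_force: [-0.5, 0.2, -0.8]
width: 0.026
grip_force: 0.0
```

View pics/side2.png

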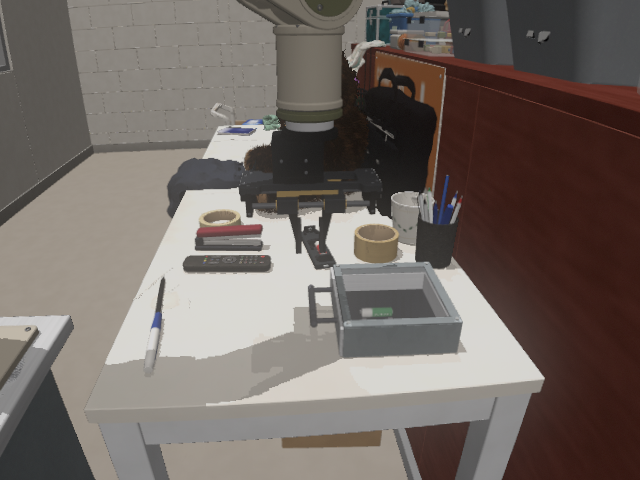

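Stapler (228,238) and remote (228,264) lie upright on the free table; the gripper is above the handle bar (313,305).

```bash
python3 -m crank '{"steps":[[[0.06,-0.05,-0.8],[0,0,0]],[[0,0,-0.8],[0,0,0]],[[0,0,-0.8],[0,0,0]],[[0,0,-0.8],[0,0,0]],[[0,0,-0.5],[0,0,0]],[[0,0,-0.4],[0,0,0]],[[0,0,-0.3],[0,0,0]],[[0,0,-0.18],[0,0,0]],[[0,0,0],[0,0,0]],[[0,0,0],[0,0,0]]]}' 26
python3 -m crank '{"steps":[[[0,0,0],[0,0,0]],[[0,0,0],[0,0,0]],[[0,0,0],[0,0,0]],[[0,0,0],[0,0,0]],[[0,0,0],[0,0,0]]]}' 4 20
```

```text
time: 14.92
ee_pos: [0.5622, 0.1037, 0.0178]
eef_rot: [0.721, 0.693, 0.0, 0.0]
ft_force: [0.1, -0.1, -1.1]
width: 0.026
grip_force: 0.0
time: 15.33
ee_pos: [0.5621, 0.1036, 0.0178]
eef_rot: [0.721, 0.693, 0.0, 0.0]
ft_force: [-0.8, -0.1, 3.4]
width: 0.0104
grip_force: 20.0
```

```bash
python3 -m crank '{"steps":[[[-0.25,0.011,0],[0,0,0]],[[-0.5,0.022,0],[0,0,0]],[[-0.6,0.026,0],[0,0,0]],[[-0.6,0.026,0],[0,0,0]],[[-0.6,0.026,0],[0,0,0]],[[-0.6,0.026,0],[0,0,0]],[[-0.5,0.022,0],[0,0,0]],[[-0.35,0.011,0],[0,0,0]],[[0,0,0],[0,0,0]],[[0,0,0],[0,0,0]]]}'
python3 -m crank '{"steps":[[[0,0,0],[0,0,0]],[[0,0,0],[0,0,0]],[[0,0,0],[0,0,0]],[[0,0,0.5],[0,0,0]],[[0,0,0.8],[0,0,0]],[[0,0,0.9],[0,0,0]],[[0,0,0.9],[0,0,0]],[[0,0,0.9],[0,0,0]],[[0,0,1],[0,0,0]],[[0,0,0],[0,0,0]]]}' 26 20
python3 - <<'E'
from h import *
c=grab('side','side3');c=grab('top','top3')
E
```

```text
time: 16.17
ee_pos: [0.4614, 0.1081, 0.0177]
eef_rot: [0.721, 0.693, 0.0, 0.0]
ft_force: [-0.4, 1.4, 5.0]
width: 0.0102
grip_force: 20.0
time: 17.0
ee_pos: [0.464, 0.1084, 0.1464]
eef_rot: [0.721, 0.693, 0.002, 0.002]
ft_force: [0.4, -0.7, 0.3]
width: 0.0259
grip_force: 0.0
```

View pics/top3.png

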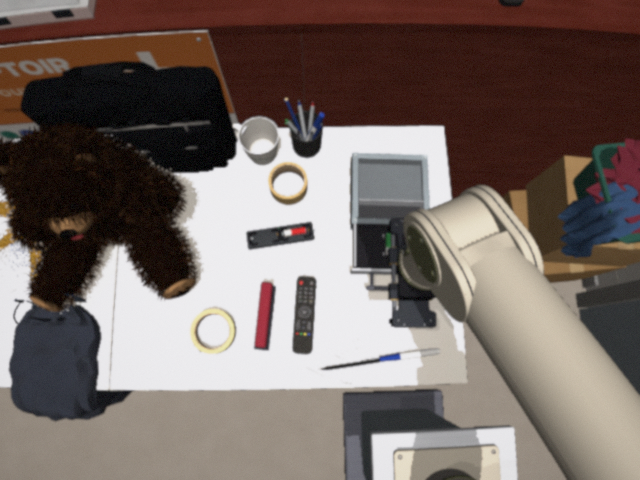

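Drawer is out; stapler (263,315) and remote (304,314) are aside. The gripper hides the cell (388,240); move off and look.

```bash
python3 -m crank '{"steps":[[[0,-0.9,0.3],[0,0,0.99]],[[0,-0.9,0.3],[0,0,0.99]],[[0,-0.9,0.3],[0,0,0.99]],[[0,-0.9,0],[0,0,0.99]],[[0,-0.9,0],[0,0,0.99]],[[0,-0.9,0],[0,0,0.99]],[[0,-0.9,0],[0,0,0.99]],[[0,-0.9,0],[0,0,0.99]],[[0,-0.9,0],[0,0,0.99]],[[0,-0.9,0],[0,0,0.99]]]}' 44
python3 - <<'E'
from m import *
t=grab('top');s=grab('side')
up=lambda c,b,k,n:cv2.imwrite(f'pics/{n}.png',cv2.resize(np.asarray(c['pixels'])[b[1]:b[3],b[0]:b[2]],None,fx=k,fy=k,interpolation=cv2.INTER_CUBIC))
a=cv2.resize(np.asarray(t['pixels'])[205:280,240:440],None,fx=4,fy=4,interpolation=cv2.INTER_CUBIC)
b=cv2.resize(np.asarray(s['pixels'])[220:295,240:440] if 0 else np.asarray(s['pixels'])[270:345,240:440],None,fx=4,fy=4,interpolation=cv2.INTER_CUBIC)
cv2.imwrite('pics/two.png',np.vstack([a,b]))
g=blob(t,(50,60,30),(85,255,255),(375,215,405,260)); gs=blob(s,(50,60,30),(85,255,255),(240,290,400,335))
print(rect(plane(t,g,.017)),g.min(0),g.max(0),gs.min(0),gs.max(0),tri(t,g.mean(0),s,gs.mean(0)),np.median(depth(t,g),0),np.median(depth(s,gs),0))
E
```

```text
time: 17.93
ee_pos: [0.4609, -0.1183, 0.1633]
eef_rot: [0.363, 0.932, -0.0, -0.001]
ft_force: [0.1, 0.6, 0.1]
width: 0.0437
grip_force: 0.0
(array([577.1, 102.1]), -3.4, array([33.6, 16.2])) [385 232] [392 246] [309 309] [329 317] (array([0.5752, 0.103 , 0.02  ]), np.float64(0.0002)) [0.57474841 0.10378781 0.02276769] [0.57554095 0.0995484  0.02237775]
```

View pics/two.png

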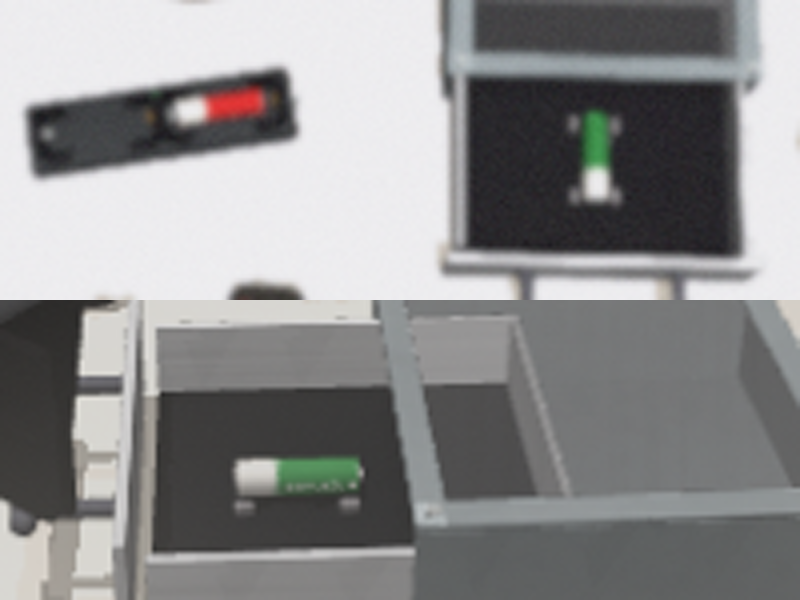

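Cell in top (389,232)–(389,255) with white toward the handle; side (299,314)–(330,313). Red cell in top (282,232.5)–(306.7,230), white toward +y.

Run:
```python
from m import *
t=load('top');s=load('side')
def cellmask(c,box,hue):
    hsv=cv2.cvtColor(np.asarray(c['pixels']),cv2.COLOR_BGR2HSV); x0,y0,x1,y1=box
    m=(hsv[...,2]>120)|((hsv[...,1]>120)&(hsv[...,2]>50)&(abs(hsv[...,0].astype(int)-hue)<18))
    z=np.zeros(m.shape,np.uint8); z[y0:y1,x0:x1]=m[y0:y1,x0:x1]
    n,l,st,_=cv2.connectedComponentsWithStats(z); k=1+np.argmax(st[1:,4]); ys,xs=np.where(l==k); return np.c_[xs,ys]
a=cellmask(t,(382,228,396,258),68); b=cellmask(s,(296,305,335,322),68)
print('cell top',rect(plane(t,a,.018)),a.min(0),a.max(0),'side',b.min(0),b.max(0),tri(t,(a.min(0)+a.max(0))/2,s,(b.min(0)+b.max(0))/2))
hue=0
a=cellmask(t,(278,224,310,240),0); b=blob(s,(0,120,90),(8,255,255),(295,220,340,275))
R=rect(plane(t,a,.023)); print('red',R,a.min(0),a.max(0),'tri',tri(t,blob(t,(0,120,120),(8,255,255),(240,215,320,255)).mean(0),s,b.mean(0)))
ang=np.radians(-82.3); x=np.array([np.cos(ang),np.sin(ang)])
print('bay from red',R[0]-72*x,'from charger',np.array([592.3,352])-36*x)
ch=blob(t,(0,0,0),(180,255,100),(240,215,320,255)); P=plane(t,ch,.012); u=P[:,:2]@x; v=P[:,:2]@[-x[1],x[0]]
print('charger u',np.percentile(u,[.5,99.5])*1e3,'v',np.percentile(v,[.5,99.5])*1e3)
uc=(np.percentile(u,.5)+np.percentile(u,99.5))/2; vc=(np.percentile(v,.5)+np.percentile(v,99.5))/2
print('centre',(uc*x+vc*np.array([-x[1],x[0]]))*1e3,'bay',((uc-.036)*x+vc*np.array([-x[1],x[0]]))*1e3)
for z in (.014,):print('bay feat',plane(t,[[240+98/4,205+123/4]],z), depth(t,[[264,236],[262,236],[267,235]])[:,2])
# charger ends by side view: corners
```

```text
cell top (array([566.4, 101.5]), -1.3, array([49.5, 16.2])) [386 233] [393 254] side [298 310] [330 317] (array([0.566 , 0.1009, 0.0197]), np.float64(0.0004))
red (array([599.2, 319.3]), -81.5, array([55.3, 17.2])) [282 226] [306 236] tri (array([0.5985, 0.3085, 0.0282]), np.float64(0.0007))
bay from red [589.55299465 390.65079038] from charger [587.47649732 387.67539519]
charger u [-344.03364293 -194.95270259] v [615.09326345 654.15786118]
centre [592.79490815 352.0942649 ] bay [587.97140547 387.76966009]
bay feat [[0.59177221 0.38770165 0.014     ]] [0.01394192 0.01518288 0.01382555]
```

```bash
python3 -m crank '{"steps":[[[0.42,0.878,0],[0,0,0.8]],[[0.42,0.878,0],[0,0,0.8]],[[0.42,0.878,0],[0,0,0.8]],[[0.42,0.878,0],[0,0,0.8]],[[0.42,0.878,0],[0,0,0.8]],[[0.42,0.878,0],[0,0,0.8]],[[0.42,0.878,0],[0,0,0.8]],[[0.42,0.878,0],[0,0,0.8]],[[0.42,0.878,0],[0,0,0.8]],[[0.42,0.878,0],[0,0,0.8]]]}' 44 20
python3 -m crank '{"steps":[[[0,0,-0.8],[0,0,0]],[[0,0,-0.9],[0,0,0]],[[0,0,-0.8],[0,0,0]],[[0,0,-0.5],[0,0,0]],[[0,0,0],[0,0,0]],[[0,0,0],[0,0,0]],[[0,0,0],[0,0,0]]]}'
```

```text
time: 18.87
ee_pos: [0.5664, 0.1039, 0.1634]
eef_rot: [0.023, 1.0, 0.0, -0.001]
ft_force: [0.6, 0.2, 0.5]
width: 0.0439
grip_force: 0.0
time: 19.45
ee_pos: [0.5673, 0.1026, 0.0907]
eef_rot: [0.024, 1.0, 0.0, 0.001]
ft_force: [0.4, 0.2, -0.4]
width: 0.044
grip_force: 0.0
```

```bash
python3 -m crank '{"steps":[[[-0.04,-0.05,-0.7],[0,0,0]],[[0,0,-0.8],[0,0,0]],[[0,0,-0.7],[0,0,0]],[[0,0,-0.5],[0,0,0]],[[0,0,-0.3],[0,0,0]],[[0,0,-0.15],[0,0,0]],[[0,0,0],[0,0,0]],[[0,0,0],[0,0,0]]]}' 44 15
python3 -m crank '{"steps":[[[0,0,0],[0,0,0]],[[0,0,0],[0,0,0]],[[0,0,0],[0,0,0]],[[0,0,0],[0,0,0]],[[0,0,0],[0,0,0]],[[0,0,0],[0,0,0]]]}' 8 15
```

```text
time: 20.12
ee_pos: [0.5664, 0.1012, 0.0119]
eef_rot: [0.024, 1.0, 0.0, 0.0]
ft_force: [0.4, -0.0, -0.0]
width: 0.044
grip_force: 0.0
time: 20.62
ee_pos: [0.566, 0.1017, 0.0113]
eef_rot: [0.024, 1.0, 0.0, 0.0]
ft_force: [0.3, 1.5, 0.7]
width: 0.0161
grip_force: 15.0
```

```bash
python3 -m crank '{"steps":[[[0,0,0.3],[0,0,0]],[[0,0,0.5],[0,0,0]],[[0,0,0.8],[0,0,0]],[[0,0,0.8],[0,0,0]],[[0,0,0.8],[0,0,0]],[[0,0,0.6],[0,0,0]],[[0,0,0],[0,0,0]]]}'
python3 -m crank '{"steps":[[[0.056,0.717,0],[0,0,-0.994]],[[0.056,0.717,0],[0,0,-0.994]],[[0.056,0.717,0],[0,0,-0.994]],[[0.056,0.717,0],[0,0,-0.994]],[[0.056,0.717,0],[0,0,-0.994]],[[0.056,0.717,0],[0,0,-0.994]],[[0.056,0.717,0],[0,0,-0.994]],[[0.056,0.717,0],[0,0,-0.994]]]}'
python3 -m crank '{"steps":[[[0.056,0.717,0],[0,0,-0.994]],[[0.056,0.717,0],[0,0,-0.994]],[[0.056,0.717,0],[0,0,-0.994]],[[0.056,0.717,0],[0,0,-0.994]],[[0.056,0.717,0],[0,0,-0.994]],[[0.056,0.717,0],[0,0,-0.994]],[[0.056,0.717,0],[0,0,-0.994]],[[0.056,0.717,0],[0,0,-0.994]],[[0,0,0],[0,0,0]],[[0,0,0],[0,0,0]]]}'
python3 -m crank '{"steps":[[[0,0,-0.6],[0,0,0]],[[0,0,-0.6],[0,0,0]],[[0,0,-0.3],[0,0,0]],[[0,0,0],[0,0,0]],[[0,0,0],[0,0,0]],[[0,0,0],[0,0,0]]]}'
python3 - <<'E'
from m import *
t=grab('top');s=grab('side')
a=cv2.resize(np.asarray(t['pixels'])[205:280,215:415],None,fx=4,fy=4,interpolation=cv2.INTER_CUBIC)
b=cv2.resize(np.asarray(s['pixels'])[205:280,230:430],None,fx=4,fy=4,interpolation=cv2.INTER_CUBIC)
cv2.imwrite('pics/two2.png',np.vstack([a,b]))
E
```

```text
time: 21.2
ee_pos: [0.5678, 0.1015, 0.1107]
eef_rot: [0.024, 1.0, 0.0, 0.003]
ft_force: [0.2, -0.6, 0.4]
width: 0.0165
grip_force: 15.0
time: 21.87
ee_pos: [0.5769, 0.2451, 0.1062]
eef_rot: [0.365, 0.931, -0.0, -0.0]
ft_force: [-0.1, 0.2, -0.4]
width: 0.0165
grip_force: 15.0
time: 22.7
ee_pos: [0.5875, 0.3887, 0.1059]
eef_rot: [0.657, 0.754, -0.0, -0.0]
ft_force: [-0.1, -0.1, -0.6]
width: 0.0163
grip_force: 15.0
time: 23.2
ee_pos: [0.5888, 0.3877, 0.0696]
eef_rot: [0.658, 0.753, 0.001, 0.0]
ft_force: [-0.1, -0.8, -0.3]
width: 0.0165
grip_force: 15.0
```

View pics/two2.png

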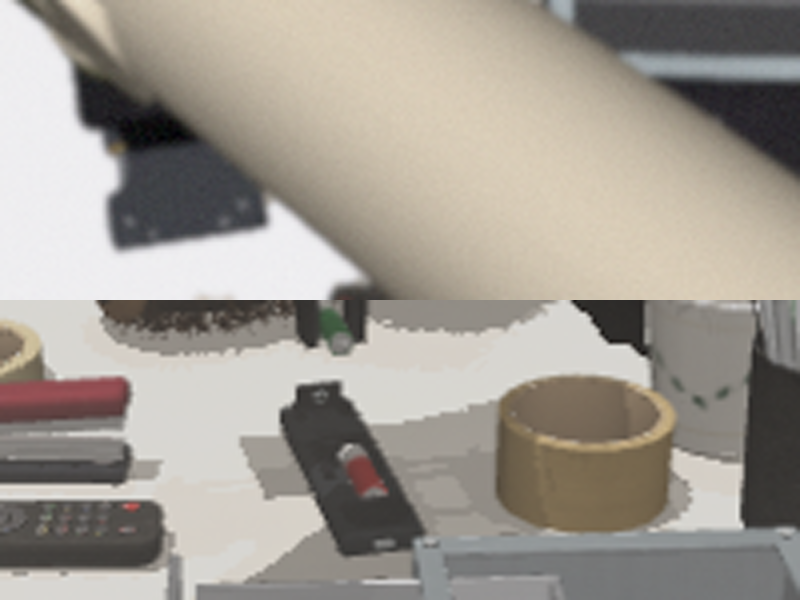

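The cell hangs above the bay with its green button end toward −y, like the red cell's (365,470 in crop). I'll cross-check the bay position with the side view.

Run:
```python
from m import *
s=load('side')
ch=blob(s,(0,0,0),(180,255,85),(290,222,340,275))
P=plane(s,ch,.012); print(rect(P),len(ch))
rc=blob(s,(0,120,60),(8,255,255),(295,220,340,275)); print('red side',rect(plane(s,rc,.026)))
t=np.load('pics/top.npy',allow_pickle=True).item()
# cell in gripper, side view: green centroid at axis height
g=blob(s,(50,60,30),(85,255,255),(300,200,325,225)); print('green',g.min(0),g.max(0),rect(plane(s,g,.078)),plane(s,[g.mean(0)],.078))
```

```text
(array([592.7, 356.5]), -82.5, array([195.9,  44.2])) 719
red side (array([600.7, 314.6]), -87.3, array([26.7,  8. ]))
green [310 208] [316 213] (array([591.4, 387.7]), -89.6, array([27.8, 10.9])) [[0.59065708 0.38741079 0.078     ]]
```

```bash
python3 -m crank '{"steps":[[[0,0.03,-0.5],[0,0,0]],[[0,0,-0.5],[0,0,0]],[[0,0,-0.4],[0,0,0]],[[0,0,-0.2],[0,0,0]],[[0,0,-0.2],[0,0,0]],[[0,0,0],[0,0,0]],[[0,0,0],[0,0,0]]]}'
python3 -m crank '{"steps":[[[0,0,-0.1],[0,0,0]],[[0,0,-0.1],[0,0,0]],[[0,0,-0.1],[0,0,0]],[[0,0,-0.03],[0,0,0]],[[0,0,0],[0,0,0]],[[0,0,0],[0,0,0]]]}'
```

```text
time: 23.88
ee_pos: [0.5881, 0.3886, 0.0233]
eef_rot: [0.658, 0.753, -0.0, -0.0]
ft_force: [0.4, -0.2, -0.4]
width: 0.0159
grip_force: 15.0
time: 24.38
ee_pos: [0.5884, 0.3888, 0.0162]
eef_rot: [0.658, 0.753, 0.0, 0.0]
ft_force: [-2.7, -1.2, 5.7]
width: 0.0164
grip_force: 15.0
```

```bash
python3 -m crank '{"steps":[[[0,0,0],[0,0,0]],[[0,0,0],[0,0,0]],[[0,0,0],[0,0,0]],[[0,0,0.3],[0,0,0]],[[0,0,0.7],[0,0,0]],[[0,0,0.9],[0,0,0]],[[0,0,0.9],[0,0,0]],[[0,0,0.9],[0,0,0]],[[0,0,0.9],[0,0,0]]]}' 40 20
python3 -m crank '{"steps":[[[-0.3,-1,0],[0,0,0]],[[-0.3,-1,0],[0,0,0]],[[-0.3,-1,0],[0,0,0]],[[-0.4,-1,0],[0,0,-0.6]],[[-0.5,-1,0],[0,0,-0.4]],[[-0.5,-1,0],[0,0,-0.5]],[[-0.5,-1,0],[0,0,-0.5]],[[-0.6,-1,0],[0,0,0]],[[-0.6,-1,0],[0,0,0]],[[-0.6,-1,0],[0,0,0]]]}' 26
python3 - <<'E'
from m import *
t=grab('top','top5');s=grab('side')
a=cv2.resize(np.asarray(t['pixels'])[205:280,215:415],None,fx=4,fy=4,interpolation=cv2.INTER_CUBIC)
b=cv2.resize(np.asarray(s['pixels'])[205:280,230:430],None,fx=4,fy=4,interpolation=cv2.INTER_CUBIC)
cv2.imwrite('pics/two3.png',np.vstack([a,b]))
E
```

```text
time: 25.13
ee_pos: [0.5882, 0.3886, 0.132]
eef_rot: [0.658, 0.753, 0.0, 0.0]
ft_force: [1.2, 0.2, 0.5]
width: 0.0402
grip_force: 0.0
time: 25.97
ee_pos: [0.4725, 0.1375, 0.1309]
eef_rot: [0.721, 0.693, 0.0, 0.0]
ft_force: [0.1, 0.3, -0.1]
width: 0.026
grip_force: 0.0
```

View pics/two3.png

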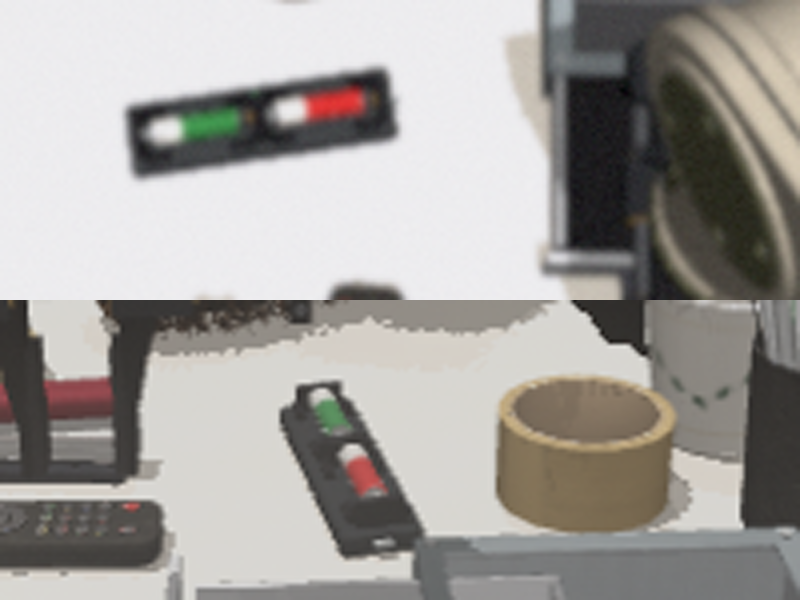

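Green cell in the bay, white end at +y, in line with the red one. Check height numerically and go to the handle.

```bash
python3 - <<'E'
from m import *
t=load('top');s=load('side')
g=blob(t,(50,60,30),(85,255,255),(245,225,285,245)); gs=blob(s,(50,60,30),(85,255,255),(300,220,325,245))
print('green',rect(plane(t,g,.026)),tri(t,g.mean(0),s,gs.mean(0)),np.median(depth(t,g),0))
r_=blob(t,(0,120,120),(8,255,255),(240,215,320,255)); rs=blob(s,(0,120,90),(8,255,255),(295,220,340,275))
print('red',rect(plane(t,r_,.026)),tri(t,r_.mean(0),s,rs.mean(0)),np.median(depth(t,r_),0))
E
python3 -m crank '{"steps":[[[-0.1,-0.4,0],[0,0,0]],[[-0.1,-0.4,-0.3],[0,0,0]],[[-0.25,-0.4,-0.7],[0,0,0]],[[0,0,0],[0,0,0]],[[0,0,0],[0,0,0]],[[0,0,0],[0,0,0]]]}'
```

```text
green (array([589.2, 379.6]), -79.6, array([32.2, 17.6])) (array([0.5889, 0.3792, 0.0289]), np.float64(0.0005)) [0.58877748 0.3796019  0.02857348]
red (array([599.2, 308.8]), -82.8, array([31.3, 15. ])) (array([0.5987, 0.3089, 0.0283]), np.float64(0.0005)) [0.59803651 0.3096001  0.02843737]
time: 26.57
ee_pos: [0.4624, 0.1093, 0.1058]
eef_rot: [0.721, 0.693, 0.0, -0.0]
ft_force: [0.1, -0.2, 1.4]
width: 0.0262
grip_force: 0.0
```

```bash
python3 -m crank '{"steps":[[[-0.03,-0.04,-0.8],[0,0,0]],[[0,0,-0.8],[0,0,0]],[[0,0,-0.8],[0,0,0]],[[0,0,-0.6],[0,0,0]],[[0,0,-0.4],[0,0,0]],[[0,0,-0.12],[0,0,0]],[[0,0,0],[0,0,0]]]}' 26
python3 -m crank '{"steps":[[[0,0,0],[0,0,0]],[[0,0,0],[0,0,0]],[[0,0,0],[0,0,0]],[[0,0,0],[0,0,0]],[[0,0,0],[0,0,0]]]}' 4 20
python3 -m crank '{"steps":[[[0.3,-0.012,0],[0,0,0]],[[0.5,-0.022,0],[0,0,0]],[[0.6,-0.026,0],[0,0,0]],[[0.6,-0.026,0],[0,0,0]],[[0.6,-0.026,0],[0,0,0]],[[0.6,-0.026,0],[0,0,0]],[[0.4,-0.018,0],[0,0,0]],[[0.3,-0.012,0],[0,0,0]],[[0.1,0,0],[0,0,0]],[[0,0,0],[0,0,0]]]}'
python3 -m crank '{"steps":[[[0.08,0,0],[0,0,0]],[[0.05,0,0],[0,0,0]],[[0,0,0],[0,0,0]],[[0,0,0],[0,0,0]]]}'
```

```text
time: 27.15
ee_pos: [0.4613, 0.108, 0.0172]
eef_rot: [0.721, 0.693, -0.0, -0.0]
ft_force: [0.2, 0.3, 0.2]
width: 0.0259
grip_force: 0.0
time: 27.57
ee_pos: [0.4618, 0.1078, 0.0181]
eef_rot: [0.721, 0.693, 0.001, 0.0]
ft_force: [-2.1, -0.1, 5.5]
width: 0.0103
grip_force: 20.0
time: 28.4
ee_pos: [0.5623, 0.1033, 0.0181]
eef_rot: [0.721, 0.693, 0.0, 0.0]
ft_force: [0.2, -0.2, 5.8]
width: 0.0101
grip_force: 20.0
time: 28.73
ee_pos: [0.5623, 0.1032, 0.0179]
eef_rot: [0.721, 0.693, -0.002, -0.001]
ft_force: [-15.2, -2.1, 17.9]
width: 0.0104
grip_force: 20.0
```

```bash
python3 -m crank '{"steps":[[[-0.1,0,0],[0,0,0]],[[0,0,0],[0,0,0]],[[0,0,0],[0,0,0]],[[0,0,0.5],[0,0,0]],[[0,0,0.8],[0,0,0]],[[0,0,0.8],[0,0,0]],[[0,0,0.8],[0,0,0]],[[0,0,0.8],[0,0,0]],[[0,0,0.7],[0,0,0]]]}' 26 20
python3 -m crank '{"steps":[[[-0.34,0.437,0],[0,0,0.967]],[[-0.34,0.437,0],[0,0,0.967]],[[-0.34,0.437,0],[0,0,0.967]],[[-0.34,0.437,0],[0,0,0.967]],[[-0.34,0.437,0],[0,0,0.967]],[[-0.34,0.437,0],[0,0,0.967]],[[-0.34,0.437,0],[0,0,0.967]],[[-0.34,0.437,0],[0,0,0.967]],[[-0.34,0.437,0],[0,0,0.967]]]}' 62
python3 -m crank '{"steps":[[[-0.34,0.437,0],[0,0,0.967]],[[-0.34,0.437,0],[0,0,0.967]],[[-0.34,0.437,0],[0,0,0.967]],[[-0.34,0.437,0],[0,0,0.967]],[[-0.34,0.437,0],[0,0,0.967]],[[-0.34,0.437,0],[0,0,0.967]],[[-0.34,0.437,0],[0,0,0.967]],[[-0.34,0.437,0],[0,0,0.967]],[[-0.34,0.437,0],[0,0,0.967]],[[0,0,0],[0,0,0]]]}'
python3 -m crank '{"steps":[[[0,0,-0.6],[0,0,0]],[[0,0,-0.8],[0,0,0]],[[0,0,-0.6],[0,0,0]],[[0,0,0],[0,0,0]],[[0,0,0],[0,0,0]],[[0,0,0],[0,0,0]]]}'
python3 - <<'E'
from m import *
s=grab('side','side6')
E
```

```text
time: 29.48
ee_pos: [0.5624, 0.1035, 0.1297]
eef_rot: [0.721, 0.693, 0.001, 0.0]
ft_force: [0.0, -0.3, 0.3]
width: 0.0261
grip_force: 0.0
time: 30.23
ee_pos: [0.4853, 0.2023, 0.1283]
eef_rot: [0.411, 0.912, 0.0, 0.0]
ft_force: [-0.2, 0.1, -0.4]
width: 0.0619
grip_force: 0.0
time: 31.07
ee_pos: [0.4074, 0.3025, 0.1283]
eef_rot: [0.042, 0.999, 0.001, 0.0]
ft_force: [-0.3, 1.5, 0.1]
width: 0.0621
grip_force: 0.0
time: 31.57
ee_pos: [0.4097, 0.3002, 0.0785]
eef_rot: [0.047, 0.999, 0.0, 0.0]
ft_force: [0.5, 0.1, -0.2]
width: 0.062
grip_force: 0.0
```

View pics/side6.png

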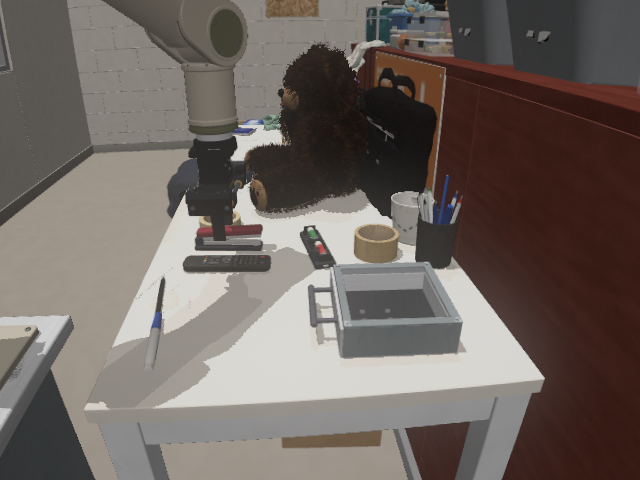

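Drawer shut, handle (313,305) as originally; remote (228,264) under the gripper. Pick the remote.

```bash
python3 -m crank '{"steps":[[[0,0,-0.7],[0,0,0.07]],[[0,0,-0.8],[0,0,0]],[[0,0,-0.6],[0,0,0]],[[0,0,-0.5],[0,0,0]],[[0,0,-0.26],[0,0,0]],[[0,0,0],[0,0,0]],[[0,0,0],[0,0,0]]]}' 62
python3 -m crank '{"steps":[[[0,0,0],[0,0,0]],[[0,0,0],[0,0,0]],[[0,0,0],[0,0,0]],[[0,0,0],[0,0,0]],[[0,0,0],[0,0,0]],[[0,0,0],[0,0,0]]]}' 30 15
python3 -m crank '{"steps":[[[0,0,0.4],[0,0,0]],[[0,0,0.6],[0,0,0]],[[0.2,-0.5,0.5],[0,0,0]],[[0.2,-0.8,0],[0,0,0]],[[0.3,-0.8,0],[0,0,0]],[[0.3,-0.9,0],[0,0,0]],[[0.3,-0.9,0],[0,0,0]],[[0.3,-0.9,0],[0,0,0]],[[0.2,-0.6,0],[0,0,0]],[[0,-0.25,0],[0,0,0]]]}'
python3 -m crank '{"steps":[[[0,0,-0.5],[0,0,0]],[[0,0,-0.4],[0,0,0]],[[0,0,-0.2],[0,0,0]],[[0,0,0],[0,0,0]],[[0,0,0],[0,0,0]],[[0,0,0],[0,0,0]]]}'
```

```text
time: 32.2
ee_pos: [0.4093, 0.3004, 0.0064]
eef_rot: [0.043, 0.999, 0.0, 0.0]
ft_force: [0.8, 0.3, 0.9]
width: 0.062
grip_force: 0.0
time: 32.7
ee_pos: [0.4093, 0.3003, 0.0063]
eef_rot: [0.043, 0.999, 0.0, 0.0]
ft_force: [-0.2, -0.8, 5.4]
width: 0.0448
grip_force: 15.0
time: 33.53
ee_pos: [0.4548, 0.1562, 0.0437]
eef_rot: [0.045, 0.999, -0.0, 0.0]
ft_force: [0.1, 0.1, -1.0]
width: 0.0444
grip_force: 15.0
time: 34.03
ee_pos: [0.454, 0.1595, 0.0161]
eef_rot: [0.043, 0.999, 0.0, 0.0]
ft_force: [-0.3, 0.0, -0.3]
width: 0.0448
grip_force: 15.0
```

```bash
python3 -m crank '{"steps":[[[0.02,-0.02,-0.2],[0,0,0]],[[0,0,-0.13],[0,0,0]],[[0,0,-0.04],[0,0,0]],[[0,0,0],[0,0,0]],[[0,0,0],[0,0,0]]]}'
python3 -m crank '{"steps":[[[0,0,0],[0,0,0]],[[0,0,0],[0,0,0]],[[0,0,0],[0,0,0]],[[0,0,0.5],[0,0,0]],[[0,0,0.8],[0,0,0]],[[0,0,0.8],[0,0,0]],[[0,0,0.9],[0,0,0]],[[0,0,0.8],[0,0,0]],[[0,0,0.7],[0,0,0]]]}' 60 20
python3 -m crank '{"steps":[[[-0.18,0.9,0],[0,0,-0.04]],[[-0.18,0.9,0],[0,0,-0.04]],[[-0.18,0.9,0],[0,0,-0.04]],[[-0.18,0.9,0],[0,0,-0.04]],[[-0.18,0.9,0],[0,0,-0.04]],[[-0.18,0.9,0],[0,0,-0.04]],[[-0.18,0.9,0],[0,0,-0.04]],[[-0.18,0.9,0],[0,0,-0.04]],[[-0.18,0.9,0],[0,0,-0.04]],[[-0.18,0.95,0],[0,0,-0.04]]]}' 60
python3 -m crank '{"steps":[[[0,0.2,0],[0,0,0]],[[0,0,0],[0,0,0]],[[0,0,0],[0,0,0]]]}'
```

```text
time: 34.45
ee_pos: [0.4544, 0.1583, 0.0065]
eef_rot: [0.043, 0.999, 0.0, -0.0]
ft_force: [0.2, -0.5, -0.9]
width: 0.0443
grip_force: 15.0
time: 35.2
ee_pos: [0.4547, 0.1585, 0.1206]
eef_rot: [0.043, 0.999, 0.0, 0.001]
ft_force: [0.4, 0.7, -0.7]
width: 0.0601
grip_force: 0.0
time: 36.03
ee_pos: [0.4093, 0.3854, 0.1191]
eef_rot: [0.061, 0.998, -0.0, 0.0]
ft_force: [-0.9, -0.3, -1.3]
width: 0.0595
grip_force: 0.0
time: 36.28
ee_pos: [0.4096, 0.389, 0.1188]
eef_rot: [0.06, 0.998, -0.0, -0.0]
ft_force: [0.4, -1.5, -0.5]
width: 0.06
grip_force: 0.0
```

Now the stapler (pick at z 0.022).

```bash
python3 -m crank '{"steps":[[[0,0.05,-0.8],[0,0,0]],[[0,0,-0.8],[0,0,0]],[[0,0,-0.8],[0,0,0]],[[0,0,-0.8],[0,0,0]],[[0,0,-0.5],[0,0,0]],[[0,0,-0.17],[0,0,0]],[[0,0,0],[0,0,0]],[[0,0,0],[0,0,0]]]}' 60 25
python3 -m crank '{"steps":[[[0,0,0],[0,0,0]],[[0,0,0],[0,0,0]],[[0,0,0],[0,0,0]],[[0,0,0],[0,0,0]],[[0,0,0],[0,0,0]],[[0,0,0],[0,0,0]],[[0,0,0],[0,0,0]]]}' 10 25
python3 -m crank '{"steps":[[[0,0,0.5],[0,0,0]],[[0,0,0.8],[0,0,0]],[[0,0,0.9],[0,0,0]],[[0,0,0.5],[0,0,0]],[[0,-0.4,0.3],[0,0,0]],[[0.1,-0.8,0],[0,0,0]],[[0.1,-0.8,0],[0,0,0]],[[0.1,-0.8,0],[0,0,0]],[[0.1,-0.8,0],[0,0,0]],[[0.1,-0.8,0],[0,0,0]]]}'
python3 -m crank '{"steps":[[[0.1,-0.9,0],[0,0,0]],[[0.1,-0.9,0],[0,0,0]],[[0.1,-0.9,0],[0,0,0]],[[0.1,-0.9,0],[0,0,0]],[[0.1,-0.9,0],[0,0,0]],[[0.1,-0.9,0],[0,0,0]],[[0.1,-0.9,0],[0,0,0]],[[0.1,-0.9,0],[0,0,0]],[[0.1,-0.9,0],[0,0,0]],[[0.1,-0.6,0],[0,0,0]]]}'
python3 -m crank '{"steps":[[[0,0,-0.5],[0,0,0]],[[0,0,-0.8],[0,0,0]],[[0,0,-0.7],[0,0,0]],[[0,0,-0.4],[0,0,0]],[[0,0,-0.3],[0,0,0]],[[0,0,0],[0,0,0]],[[0,0,0],[0,0,0]]]}'
```

```text
time: 36.95
ee_pos: [0.41, 0.3908, 0.0231]
eef_rot: [0.061, 0.998, 0.0, 0.0]
ft_force: [0.5, 0.3, -0.1]
width: 0.0601
grip_force: 0.0
time: 37.53
ee_pos: [0.4096, 0.3903, 0.0223]
eef_rot: [0.061, 0.998, -0.0, 0.0]
ft_force: [-0.1, -2.6, 3.2]
width: 0.0257
grip_force: 24.7
time: 38.37
ee_pos: [0.4216, 0.2788, 0.0968]
eef_rot: [0.061, 0.998, -0.0, -0.0]
ft_force: [0.7, 0.4, -3.6]
width: 0.0262
grip_force: 24.7
time: 39.2
ee_pos: [0.4461, 0.0603, 0.0968]
eef_rot: [0.062, 0.998, -0.0, -0.0]
ft_force: [0.9, -0.1, -2.9]
width: 0.0259
grip_force: 24.7
time: 39.78
ee_pos: [0.4469, 0.0633, 0.03]
eef_rot: [0.06, 0.998, 0.0, -0.0]
ft_force: [-0.7, -0.8, -3.0]
width: 0.026
grip_force: 24.7
```

```bash
python3 -m crank '{"steps":[[[0,-0.02,-0.15],[0,0,0]],[[0,0,-0.1],[0,0,0]],[[0,0,-0.07],[0,0,0]],[[0,0,0],[0,0,0]],[[0,0,0],[0,0,0]]]}'
python3 -m crank '{"steps":[[[0,0,0],[0,0,0]],[[0,0,0],[0,0,0]],[[0,0,0],[0,0,0]],[[0,0,0.5],[0,0,0]],[[0,0,0.8],[0,0,0]],[[0,0,0.8],[0,0,0]],[[0,0,0.9],[0,0,0]],[[0,0,0.9],[0,0,0]],[[0,0,0.9],[0,0,0]]]}' 60 20
python3 -m crank '{"steps":[[[-0.2,-1,0.3],[0,0,-0.9]],[[-0.2,-1,0.3],[0,0,-0.9]],[[-0.2,-1,0.3],[0,0,-0.9]],[[-0.2,-1,0],[0,0,-0.9]],[[-0.2,-1,0],[0,0,-0.9]],[[-0.2,-1,0],[0,0,-0.9]],[[-0.2,-1,0],[0,0,-0.9]],[[-0.2,-1,0],[0,0,-0.9]],[[-0.2,-1,0],[0,0,-0.9]],[[-0.2,-1,0],[0,0,-0.9]]]}'
python3 -m crank '{"steps":[[[-0.2,-1,0],[0,0,-0.9]],[[-0.2,-1,0],[0,0,-0.9]],[[-0.2,-1,0],[0,0,-0.9]],[[-0.2,-1,0],[0,0,-0.9]],[[0,-1,0],[0,0,-0.9]],[[0,-1,0],[0,0,-0.9]],[[0,0,0],[0,0,0]]]}'
python3 - <<'E'
from m import *
t0=cv2.imread('pics/top0.png');s0=cv2.imread('pics/side0.png')
A,B=load('side'),None
t=grab('top','top7');s=grab('side','side7')
def fl(P):
    v=cv2.fitLine((P[:,:2]*1000).astype(np.float32),cv2.DIST_HUBER,0,.01,.01).ravel(); a=np.degrees(np.arctan2(v[1],v[0])); return (a+90)%180-90,P[:,:2].mean(0)*1000
for n,im in (('before',t0),('after',np.asarray(t['pixels']))):
    c=dict(t);c['pixels']=im
    red=blob(c,(165,80,40),(180,255,255),(395,240,440,350)); rm=blob(c,(0,0,0),(180,255,110),(350,250,388,345)); hb=blob(c,(0,0,0),(180,255,150),(362,232,418,248))
    print(n,'stapler',fl(plane(t,red,.05)),'remote',fl(plane(t,rm,.017)),'handle',fl(plane(t,hb,.04))[1])
    for nm,b in (('mask',(180,300,245,360)),('clear',(262,155,312,205))): print(nm,plane(t,blob(c,(10,60,60),(35,255,255),b),.03).mean(0)*1000)
cv2.imwrite('pics/fin.png',np.hstack([np.asarray(t['pixels'])[130:390,170:470],np.asarray(s['pixels'])[190:450,110:520]]))
E
```

```text
time: 40.2
ee_pos: [0.4473, 0.0626, 0.0221]
eef_rot: [0.06, 0.998, -0.0, 0.0]
ft_force: [-0.2, -1.7, -0.9]
width: 0.0257
grip_force: 24.8
time: 40.95
ee_pos: [0.4469, 0.0631, 0.1431]
eef_rot: [0.06, 0.998, 0.0, 0.0]
ft_force: [0.3, -0.2, 0.5]
width: 0.0596
grip_force: 0.0
time: 41.78
ee_pos: [0.3967, -0.1883, 0.1645]
eef_rot: [0.439, 0.898, 0.0, 0.0]
ft_force: [0.7, 0.4, -1.4]
width: 0.0598
grip_force: 0.0
time: 42.37
ee_pos: [0.3759, -0.3416, 0.1644]
eef_rot: [0.639, 0.769, -0.001, 0.001]
ft_force: [-0.8, -0.1, -0.3]
width: 0.0602
grip_force: 0.0
before stapler (np.float32(-7.924904), array([444.62806847,  63.23171136])) remote (np.float32(-5.439453), array([453.83534908, 159.71588399])) handle [566.04343736 105.27822666]
mask [377.16957539 500.54493173  30.        ]
clear [717.29496099 332.58482753  30.        ]
after stapler (np.float32(-8.236053), array([444.38318934,  64.90486907])) remote (np.float32(-5.368355), array([453.63867215, 158.78123468])) handle [565.97391567 105.16632256]
mask [377.10539178 500.51658639  30.        ]
clear [717.38857339 332.71861636  30.        ]
```

View pics/fin.png

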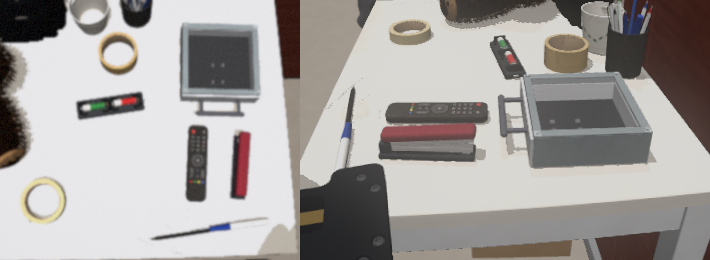

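The last picture shows the drawer shut and empty and both cells in the charger the same way round. The stapler and remote are back within 2 mm and 0.4° of where they lay, and the tape rolls have not moved.

```bash
python3 -c "
from bench import ticket;print(ticket.close_job())"
```

```text
the job is handed in; nothing more can be done
None
```

The job is done and handed in, at about 42 s on the robot's clock: the spare cell is in the charger the same way round as the red one, the drawer is shut, the stapler and remote are back within 2 mm and 0.4° of where they lay, and the tape rolls are untouched.

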